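# Load the tube cooler and close its sliding door

## Robot

A 6-joint arm with a two-finger parallel gripper is mounted at the origin on the work surface. World frame = base frame: x ahead of the robot, y to its left, z up, the work surface at z = 0. Lengths are in m, angles in degrees, forces in N, time in s.
With the tool pointing down it reaches from about 0.25 to 0.725 m from the base axis. Payload 9.7 kg.
Tool frame: the origin (TCP) lies at the very end of the fingers, on their centre line; the grasp point (between the pads) lies 19 mm behind it; z points along the fingers, y is the line along which they close (so a half turn about z gives the same grasp; the last joint's range is limited). The gripper opens to 85 mm and grips with 20 to 120 N. Pads are 22 mm wide; open, the fingers measure 114 mm over their backs; the gripper's body (76 mm by 85 mm) begins 54 mm behind the grasp point. The pads swing forward as they close: fully open they stand 13 mm farther back than shut.
Start: joints at [-68.411, 4.979, 10.078, 95.1, 0, 90], TCP at [0.202, -0.511, 0.231] pointing down, gripper open.
Joint ranges: [-179.16, 179.16], [-48.56, 103.87], [-65.8, 70.77], [-126.05, 130.52], [-82.76, 87.17], [-180, 180]. Speed limits (degrees/s): [127.2, 127.2, 147.25, 180, 180, 180].

## Interface

Orientations are given as [roll, pitch, yaw] about the fixed x, y, z axes, in that order (R = Rz(yaw) Ry(pitch) Rx(roll)).
In Python, from workcell import telemetry, optics, workorder gives the robot as it stands.
- The arm moves only by the shell command python3 -m handwheel 'ROWS' [FORCE]. ROWS is JSON, a list of rows, each an object of numbers: "tx", "ty", "tz": the shift along the tool's x, y, z in m; "ax", "ay", "az": the turn, a rotation vector about the tool's x, y, z in degrees; "jaw": the gripper command: -1 is shut, 1 is fully open, values between are in proportion. A call has exactly 10 rows; each row shifts and turns the commanded pose from where the row before left it, along the tool's axes as they then stand; what a row does not reach is not made up. A row lasts 1/8 s, in which the tool goes at most 62.5 mm and 10.7 degrees, less where a joint would pass 70% of its speed; a pose out of reach is approached as far as the arm can. A call is refused whole if a number of a shift passes 0.0625 or a number of a turn 10.7, either way. A call with a gripper value outside its range is refused whole. The fingers move at their own pace and stop on an object; FORCE is the grip in N (left out, the last holds). Time passes only in rows, so rows that do not move let the fingers close, or fill a call up. It gives the time, the measured TCP pose, the force, the opening and the grip force at its end, in the units of the state.
- telemetry.get_obs(): the state, without advancing time (a new reading comes with each control period).
- optics.camera(name): name is "scene" or "top" or "wrist"; returns a dict with "color" (384x512x3 uint8, red, green, blue), "K" (3x3 intrinsics, pixels), "extrinsics" (4x4, takes a point from camera to world coordinates); the wrist camera has in their place "mount" (4x4, takes a point from camera to tool coordinates, whose origin is the TCP and whose axes are the flange's). Camera axes: x right, y down, z forward; pixel columns grow to the right and rows downward; lengths in m; the calibration is good to about 2 mm. A picture is of the moment at which its call begins: read the wrist's pose just before it. There is no depth.
- workorder.job_done(): hands the job in; it is judged then, once.
The state is a dict: "time": time; "q": joint angles; "qd": joint speeds; "joint_efforts": joint torques, N m; "ee_pos": TCP position; "tcp_rot": TCP orientation; "wrist_force": force on the tool from outside, world axes, zero at the start; "torque": the same for the moment, N m; "opening": finger opening in m; "grasp_force": force on a finger pad.
Only numpy, scipy, OpenCV 4.12 (cv2) and the standard library are available. Lean on these libraries where they do the work, as an engineer would, in place of code of your own. Each camera call takes 0.05 s, during which the arm holds its last target. There are 200 camera calls.

## Task

Put the pink tube rack into the recess in the floor of the cooler's open well, setting it down gently and upright. Then slide the blue door shut and press it home against its rubber seal until it is fully closed against the frame, without forcing it. Leave the other things on the bench where they are.

Things in the scene. Friction and masses are not known exactly. Their poses are not given: they have to be found in the camera images.
- pink_rack_center (a point): Pink tube rack, 250 g: block 100 x 64 x 30 mm (x, y, z), clear tube caps up to 36 mm near its x ends, in its middle a white upright grip fin, 44 mm long (x), 12 mm thick (y), from 30 to 68 mm above the underside. This point: mid rack, 34 mm above the underside. x along its length, z up; same either way round. Grip the fin across y, fingertips 37 mm or more above the underside.
- violet_rack_center (a point): Violet rack of the same shape and size as the pink one (the two may stand in either place); leave it alone. Same point and axes.
- recess (a point): Centre of the floor of the recess in the fixed cooler's well, 12 mm above the bench. The rack goes in with its length along this x, either way round. Recess 112 (x) x 76 mm (y), 10 mm deep below the well's floor; well 150 x 150 mm, open above, rim 74 mm above this point. x, y along the cooler's sides, z up. The door passes 76 mm above this point; a rack left on the step blocks it.
- door_handle (a point): Centre of the white upright handle plate, 70 (x) x 14 (y) x 32 mm high, on the middle of the flat blue sliding door (168 x 165 x 8 mm). Axes as the recess; the door closes towards +y, and is shut when its edge meets the frame (this point 95 mm from the frame's origin in y; up to 260 mm when open). Free space all round the handle; side rails stand 8 mm above the door's top.
- wash_bottle: Loose clear bottle with a blue cap, 68 mm across, 160 mm high; leave it alone. Origin at the centre of its underside, z up.
- jar: Loose small jar with a red cap, 50 mm across, 70 mm high; leave it alone. Origin at the centre of its underside, z up.
- frame: Cooler's cream end bar that the door shuts against, 25 mm thick (y), 104 mm high; origin under its middle, 87.5 mm from the recess in +y, axes as the recess. The door slides with 3 N; in its last 7 mm it squeezes a black rubber seal on this bar: 9 N, rising to 15 N, then hard against the bar. No catch: left at the seal, it stays ajar. A slam or a push over 22 N is too hard.
Not all that is in view belongs to the job. What is shaped like the part that bears pink_rack_center but brown is not meant.

How it is judged (in metres and radians):
On the way, in this order (a step that is already met when the one before it is completed fails the run):
1. the pink rack stands flat in the recess, released, with the door still open (x of pink_rack_center in the frame of recess between -0.01 and 0.01 m and y of pink_rack_center in the frame of recess between -0.01 and 0.01 m and z of pink_rack_center in the frame of recess below 0.038 m and angle between pink_rack_center's own z axis and vertical below 0.06 rad and angle between the x axis of pink_rack_center and the x axis of recess, either way round below 0.25 rad and contact force between the fingers and pink_rack below 0.1 N and y of door_handle in the frame of frame below -0.195 m), for 0.2 s.
2. the door is fully shut against the frame (y of door_handle in the frame of frame above -0.0966 m), for 0.1 s.
At the end, for the whole second after the job is handed in: The pink rack lies flat in the recess (within 10 mm of its centre in x and y, on the recess floor within 4 mm, tilted under 0.06 rad, aligned within 0.25 rad) and at rest, and the door stays shut against the frame to within 1.6 mm (x of pink_rack_center in the frame of recess between -0.01 and 0.01 m and y of pink_rack_center in the frame of recess between -0.01 and 0.01 m and z of pink_rack_center in the frame of recess below 0.038 m and angle between pink_rack_center's own z axis and vertical below 0.06 rad and angle between the x axis of pink_rack_center and the x axis of recess, either way round below 0.25 rad and linear speed of pink_rack below 0.02 m/s and y of door_handle in the frame of frame above -0.0966 m); the robot touches nothing.
It fails at once if the door is slammed or forced against the frame (over 9 N on the frame itself, about 23 N of push in all) (contact force between door and frame above 9 N).
It fails at once if the pink rack is dropped into the cooler (faster than 0.5 m/s within 70 mm of its place) (distance between pink_rack_center and recess below 0.07 m and linear speed of pink_rack above 0.5 m/s).
It fails at once if the pink rack is tipped by more than 0.6 rad (angle between pink_rack_center's own z axis and vertical above 0.6 rad).
It fails at once if the violet rack, the bottle or the jar is shifted by more than 15 mm (distance of any of violet_rack_center, wash_bottle, jar from where it was at the start of the episode above 0.015 m).
It also fails if it takes over 69 s, if anything falls off the work surface, if the arm or the gripper's body presses on something with over 40 N, if the wrist force passes 120 N, or if a joint passes its speed limit or range.

## Working session

There is one attempt and no reset: what is moved stays moved. The work goes in short steps, Python scripts to look and compute and a shell command to move; the robot and the scene stay as the last step left them, time stands still between calls to the robot, and variables do not carry over. Pictures are saved under pics/ and viewed, at most 10 in all, crops included, and the job is handed in when it is done.

```bash
mkdir -p pics; ls; python3 - <<'E'
from workcell import telemetry, optics
import cv2,numpy as np
o=telemetry.get_obs();print(o)
for n in("scene","top","wrist"):
    c=optics.camera(n);cv2.imwrite(f"pics/{n}0.png",c["color"][:,:,::-1]);print(n,c["K"].tolist(),np.round(c.get("extrinsics",c.get("mount")),4).tolist())
a=cv2.imread("pics/scene0.png");b=cv2.imread("pics/top0.png")
E
```

```text
pics
{'time': 0.0, 'q': array([-6.84124039e+01,  5.01075991e+00,  1.00339330e+01,  9.50983462e+01,
        3.76071781e-04,  8.99981820e+01]), 'qd': array([-0.06023347,  0.10142809, -0.00528116,  0.01552458, -0.00574662,
        0.02177254]), 'joint_efforts': array([-1.72982192e-03, -5.20392501e+01,  4.64798784e+01,  1.66348089e-02,
       -5.12497513e-05, -1.74870627e-05]), 'ee_pos': array([ 0.20227715, -0.51121199,  0.23058166]), 'tcp_rot': array([-1.79924827e+02, -3.78456765e-04,  2.15894137e+01]), 'wrist_force': array([0.58942387, 0.53140726, 0.62681091]), 'torque': array([ 0.0099748 , -0.0339764 , -0.01578886]), 'grasp_force': 0.0, 'opening': 0.08535765312128826}
scene [[398.8645179054491, 0.0, 251.94029649607907], [0.0, 398.8645179054491, 185.4561454411378], [0.0, 0.0, 1.0]] [[-0.5672, 0.5147, -0.643, 0.9946], [0.8235, 0.3677, -0.4321, 0.5585], [0.014, -0.7745, -0.6324, 0.6058], [0.0, 0.0, 0.0, 1.0]]
top [[409.2790439488879, 0.0, 253.65737215512783], [0.0, 409.2790439488879, 186.30306032237016], [0.0, 0.0, 1.0]] [[-0.0108, -0.9994, 0.0327, 0.4383], [-0.9999, 0.0105, -0.0097, 0.2117], [0.0094, -0.0328, -0.9994, 0.8709], [0.0, 0.0, 0.0, 1.0]]
wrist [[270.6474941175668, 0.0, 259.71891069989175], [0.0, 270.6474941175668, 194.8230826942491], [0.0, 0.0, 1.0]] [[0.0002, -0.9663, -0.2574, 0.0664], [1.0, 0.0002, 0.0002, 0.0009], [-0.0002, -0.2574, 0.9663, -0.1428], [0.0, 0.0, 0.0, 1.0]]
```

View pics/top0.png

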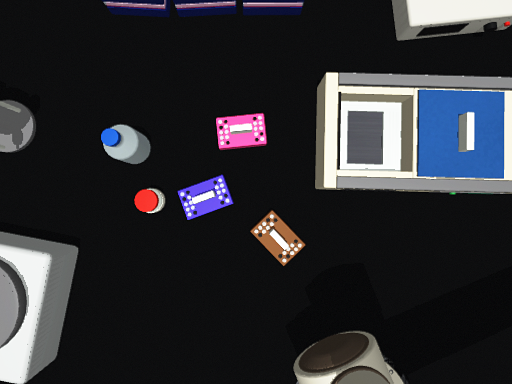

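View pics/scene0.png

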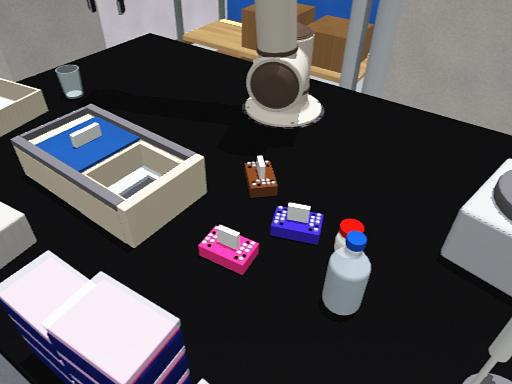

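The top view shows the pink rack at px (241,131), violet at (205,197) and the brown decoy at (278,238). The recess is the dark patch at about (365,137), the handle is at (467,131), and the frame bar is at columns 318–338. The scene view agrees.

```bash
cat > h.py <<'E'
import numpy as np,cv2
from workcell import telemetry, optics
from scipy.spatial.transform import Rotation as R
def T_tool(o):
    T=np.eye(4);T[:3,:3]=R.from_euler('xyz',o["tcp_rot"],degrees=True).as_matrix();T[:3,3]=o["ee_pos"];return T
def ray(uv,K,T,z):
    d=T[:3,:3]@np.linalg.inv(K)@np.array([uv[0],uv[1],1.]);t=(z-T[2,3])/d[2];return T[:3,3]+t*d
def big(m,box=None):
    m=m.astype(np.uint8)
    if box: k=np.zeros_like(m);k[box[1]:box[3],box[0]:box[2]]=1;m=m*k
    n=cv2.findContours(m,cv2.RETR_EXTERNAL,cv2.CHAIN_APPROX_NONE)[0]
    return max(n,key=cv2.contourArea)
def rect3(c,K,T,z):
    P=np.array([ray(p,K,T,z) for p in c[:,0].astype(float)])
    (x,y),(w,h),a=cv2.minAreaRect((P[:,:2]*1000).astype(np.float32))
    if w<h: w,h,a=h,w,a+90
    return np.round([x,y,w,h,a],1)   # mm, long side angle
E
python3 - <<'E'
from h import *
c=optics.camera("top");K,T=c["K"],c["extrinsics"];im=c["color"].astype(int);r,g,b=im[...,0],im[...,1],im[...,2]
hsv=cv2.cvtColor(c["color"],cv2.COLOR_RGB2HSV).astype(int);H,S,V=hsv[...,0],hsv[...,1],hsv[...,2]
print("pink",rect3(big((S>100)&(V>120)&(H>150)&(H<175),(205,100,280,160)),K,T,.03))
w=(S<60)&(V>150)
print("pinkfin",rect3(big(w,(226,118,256,142)),K,T,.068))
d=(V<90); print("recess",rect3(big(d,(342,100,400,175)),K,T,.012),cv2.boundingRect(big(d,(342,100,400,175))))
print("floor",rect3(big(w,(335,80,410,185)),K,T,.022))
print("door",rect3(big((H>100)&(H<120)&(S>150)&(V>80),(405,80,512,190)),K,T,.096))
print("handle",rect3(big(w,(440,100,490,160)),K,T,.128))
fr=(S>10)&(S<90)&(V>200);k=big(fr,(310,60,345,195));print("frame",rect3(k,K,T,.104),cv2.boundingRect(k))
for y in (120,137,155): print(y,[tuple(im[y,x]) for x in range(312,350,3)])
E
```

```text
pink [580.6 228.2 100.5  67.7  95.2]
pinkfin [581.5 228.6  42.7  12.3  95.9]
recess [515.4 -17.3   0.    0.    0. ] (358, 162, 1, 1)
floor [576.9 -45.5 218.3 155.7 179. ]
door [ 560.8 -192.6  165.7  163.2  178.2]
handle [ 560.9 -192.4   68.4   12.9  178.4]
frame [568.6  51.4 216.4  37.8 179. ] (324, 73, 21, 115)
120 [(np.int64(13), np.int64(13), np.int64(15)), (np.int64(7), np.int64(6), np.int64(10)), (np.int64(112), np.int64(108), np.int64(91)), (np.int64(112), np.int64(106), np.int64(90)), (np.int64(110), np.int64(105), np.int64(86)), (np.int64(253), np.int64(251), np.int64(241)), (np.int64(252), np.int64(250), np.int64(239)), (np.int64(252), np.int64(250), np.int64(238)), (np.int64(255), np.int64(255), np.int64(244)), (np.int64(24), np.int64(22), np.int64(23)), (np.int64(252), np.int64(254), np.int64(253)), (np.int64(251), np.int64(253), np.int64(252)), (np.int64(89), np.int64(90), np.int64(98))]
137 [(np.int64(14), np.int64(14), np.int64(15)), (np.int64(7), np.int64(6), np.int64(11)), (np.int64(111), np.int64(106), np.int64(90)), (np.int64(112), np.int64(106), np.int64(89)), (np.
[... 314 characters left out ...]
(253)), (np.int64(253), np.int64(254), np.int64(253)), (np.int64(78), np.int64(80), np.int64(88))]
155 [(np.int64(13), np.int64(15), np.int64(15)), (np.int64(49), np.int64(48), np.int64(41)), (np.int64(111), np.int64(106), np.int64(90)), (np.int64(112), np.int64(106), np.int64(90)), (np.int64(234), np.int64(225), np.int64(194)), (np.int64(253), np.int64(252), np.int64(243)), (np.int64(252), np.int64(251), np.int64(240)), (np.int64(252), np.int64(250), np.int64(238)), (np.int64(255), np.int64(255), np.int64(239)), (np.int64(14), np.int64(13), np.int64(11)), (np.int64(253), np.int64(254), np.int64(253)), (np.int64(255), np.int64(255), np.int64(255)), (np.int64(83), np.int64(84), np.int64(90))]
```

```bash
python3 - <<'E'
from h import *
c=optics.camera("top");K,T=c["K"],c["extrinsics"];im=c["color"]
hsv=cv2.cvtColor(im,cv2.COLOR_RGB2HSV).astype(int);V=hsv[...,2]
k=big((V>55)&(V<125),(343,95,395,175));print("recess",rect3(k,K,T,.012),cv2.boundingRect(k))
print(V[137,340:420].tolist());print(V[90:185,365].tolist())
g=V[137,320:345];print(g)
for x,z in((325.5,.104),(337.5,.104),(340,.104)):print(x,ray((x,137),K,T,z))
cv2.imwrite("pics/crop.png",cv2.resize(im[65:200,310:512,::-1],None,fx=3.9,fy=3.9,interpolation=cv2.INTER_CUBIC))
E
```

```text
recess [568.4 -32.2 110.4  74.  178.8] (347, 111, 36, 53)
[182, 255, 253, 252, 252, 254, 255, 148, 87, 92, 93, 94, 92, 94, 93, 94, 93, 92, 93, 92, 92, 93, 92, 95, 95, 95, 95, 95, 95, 95, 95, 94, 94, 95, 97, 97, 96, 96, 96, 97, 97, 66, 94, 241, 253, 251, 252, 251, 251, 250, 251, 252, 251, 251, 252, 252, 251, 251, 252, 255, 232, 123, 106, 110, 111, 110, 112, 112, 113, 112, 111, 110, 109, 238, 253, 254, 255, 135, 69, 184]
[251, 251, 254, 255, 118, 128, 131, 130, 131, 130, 123, 177, 255, 253, 252, 251, 251, 251, 251, 253, 255, 110, 94, 98, 98, 98, 95, 94, 94, 95, 95, 95, 98, 100, 97, 95, 95, 97, 94, 98, 99, 97, 95, 96, 96, 94, 94, 95, 96, 96, 94, 95, 95, 95, 94, 94, 96, 98, 99, 98, 94, 95, 96, 98, 99, 98, 95, 99, 95, 95, 93, 94, 92, 114, 227, 255, 254, 253, 206, 189, 214, 255, 253, 252, 254, 255, 180, 129, 162, 157, 159, 159, 158, 159, 159]
[111 111 112 105 189 249 254 253 252 252 252 252 252 252 252 254 255 117
  26  17 182 255 253 252 252]
325.5 [0.55502084 0.06773931 0.104     ]
337.5 [0.55480945 0.04506991 0.104     ]
340 [0.5547654  0.04034554 0.104     ]
```

View pics/crop.png

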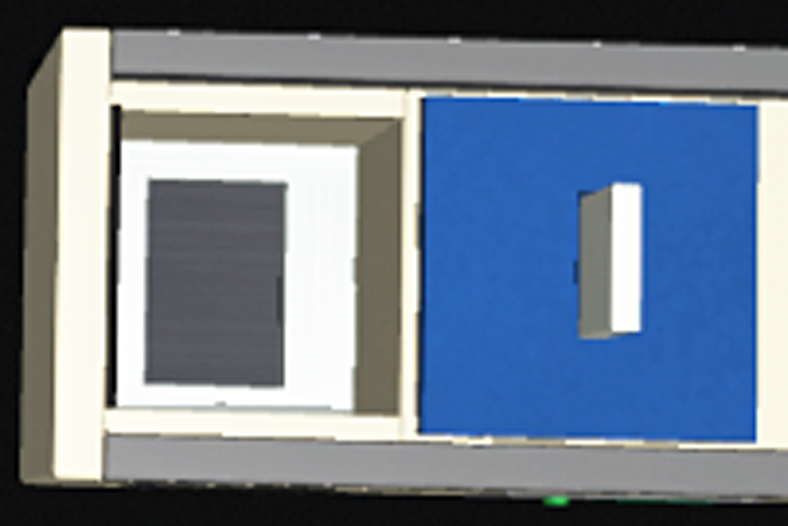

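The crop shows the recess patch (centre about (365,137) in the full image) fully visible and the door wide open. Its geometry agrees with the frame offset: frame y is about 0.056, so the recess is at about (0.567, -0.031) with yaw -1.3°. Next I move over the pink rack.

```bash
python3 -m handwheel '[{"az":-7.4},{"az":-7.4},{"az":-7.4},{"az":-7.4},{"az":-7.4},{"az":-7.4},{"az":-7.4},{"az":-7.4},{"az":-7.4},{"az":-7.3}]'
python3 -m handwheel '[{"tx":0.035,"ty":0.0224},{"tx":0.035,"ty":0.0224},{"tx":0.035,"ty":0.0224},{"tx":0.035,"ty":0.0224},{"tx":0.035,"ty":0.0224},{"tx":0.035,"ty":0.0224},{"tx":0.035,"ty":0.0224},{"tx":0.035,"ty":0.0224},{"tx":0.035,"ty":0.0224},{"tx":0.035,"ty":0.0224}]'
python3 -c "from workcell import telemetry as t;print(t.get_obs()['q'])"
```

```text
[-6.84117341e+01  4.99356792e+00  1.00567815e+01  9.50989434e+01
 -1.04058086e-04  9.00012262e+01]$[0]: bad value
$[0]: bad value
```

```bash
python3 -m handwheel '[{"tx":0,"ty":0,"tz":0,"ax":0,"ay":0,"az":-7.4,"jaw":1},{"tx":0,"ty":0,"tz":0,"ax":0,"ay":0,"az":-7.4,"jaw":1},{"tx":0,"ty":0,"tz":0,"ax":0,"ay":0,"az":-7.4,"jaw":1},{"tx":0,"ty":0,"tz":0,"ax":0,"ay":0,"az":-7.4,"jaw":1},{"tx":0,"ty":0,"tz":0,"ax":0,"ay":0,"az":-7.4,"jaw":1},{"tx":0,"ty":0,"tz":0,"ax":0,"ay":0,"az":-7.4,"jaw":1},{"tx":0,"ty":0,"tz":0,"ax":0,"ay":0,"az":-7.4,"jaw":1},{"tx":0,"ty":0,"tz":0,"ax":0,"ay":0,"az":-7.4,"jaw":1},{"tx":0,"ty":0,"tz":0,"ax":0,"ay":0,"az":-7.4,"jaw":1},{"tx":0,"ty":0,"tz":0,"ax":0,"ay":0,"az":-7.4,"jaw":1}]'
python3 -c "from workcell import telemetry as t;print(t.get_obs()['q'])"
```

```text
time: 1.5
ee_pos: [0.2024, -0.5114, 0.2311]
tcp_rot: [-180.0, -0.0, 95.8]
wrist_force: [0.3, 0.4, 0.7]
opening: 0.0853
grasp_force: 0.0
[-6.84118046e+01  4.98353705e+00  1.00680071e+01  9.50973579e+01
  1.22867872e-03  1.57578885e+01]
```

```bash
for i in 1; do python3 -m handwheel '[{"tx":0.035,"ty":0.0224,"tz":0,"ax":0,"ay":0,"az":0,"jaw":1},{"tx":0.035,"ty":0.0224,"tz":0,"ax":0,"ay":0,"az":0,"jaw":1},{"tx":0.035,"ty":0.0224,"tz":0,"ax":0,"ay":0,"az":0,"jaw":1},{"tx":0.035,"ty":0.0224,"tz":0,"ax":0,"ay":0,"az":0,"jaw":1},{"tx":0.035,"ty":0.0224,"tz":0,"ax":0,"ay":0,"az":0,"jaw":1},{"tx":0.035,"ty":0.0224,"tz":0,"ax":0,"ay":0,"az":0,"jaw":1},{"tx":0.035,"ty":0.0224,"tz":0,"ax":0,"ay":0,"az":0,"jaw":1},{"tx":0.035,"ty":0.0224,"tz":0,"ax":0,"ay":0,"az":0,"jaw":1},{"tx":0.035,"ty":0.0224,"tz":0,"ax":0,"ay":0,"az":0,"jaw":1},{"tx":0.035,"ty":0.0224,"tz":0,"ax":0,"ay":0,"az":0,"jaw":1}]'; done
python3 -m handwheel '[{"tx":0.035,"ty":0.0224,"tz":0,"ax":0,"ay":0,"az":0,"jaw":1},{"tx":0.035,"ty":0.0224,"tz":0,"ax":0,"ay":0,"az":0,"jaw":1},{"tx":0.035,"ty":0.0224,"tz":0,"ax":0,"ay":0,"az":0,"jaw":1},{"tx":0.035,"ty":0.0224,"tz":0,"ax":0,"ay":0,"az":0,"jaw":1},{"tx":0.035,"ty":0.0224,"tz":0,"ax":0,"ay":0,"az":0,"jaw":1},{"tx":0.035,"ty":0.0224,"tz":0,"ax":0,"ay":0,"az":0,"jaw":1},{"tx":0.035,"ty":0.0224,"tz":0,"ax":0,"ay":0,"az":0,"jaw":1},{"tx":0.03,"ty":0.022,"tz":0,"ax":0,"ay":0,"az":0,"jaw":1},{"tx":0.02,"ty":0.01,"tz":0,"ax":0,"ay":0,"az":0,"jaw":1},{"tx":0,"ty":0,"tz":0,"ax":0,"ay":0,"az":0,"jaw":1}]'
python3 - <<'E'
from h import *
o=telemetry.get_obs();c=optics.camera("wrist");K,T=c["K"],T_tool(o)@c["mount"];print(o["ee_pos"],o["tcp_rot"])
cv2.imwrite("pics/w1.png",c["color"][:,:,::-1])
hsv=cv2.cvtColor(c["color"],cv2.COLOR_RGB2HSV).astype(int);H,S,V=hsv[...,0],hsv[...,1],hsv[...,2]
k=big((S>100)&(V>120)&(H>150)&(H<175));print("pink",rect3(k,K,T,.03));x,y,w,h=cv2.boundingRect(k);print(x,y,w,h)
E
```

```text
time: 2.75
ee_pos: [0.3916, -0.14, 0.2313]
tcp_rot: [180.0, 0.0, 95.6]
wrist_force: [0.8, 0.1, 0.4]
opening: 0.0851
grasp_force: 0.0
time: 4.0
ee_pos: [0.5504, 0.1716, 0.2307]
tcp_rot: [-179.9, 0.0, 95.7]
wrist_force: [-0.2, -0.4, -0.9]
opening: 0.0856
grasp_force: 0.0
[0.55035154 0.17160456 0.23070587] [-1.79935922e+02  1.39462205e-02  9.56710826e+01]
pink [582.3 227.5 101.3  71.   95.6]
260 89 60 85
```

View pics/w1.png

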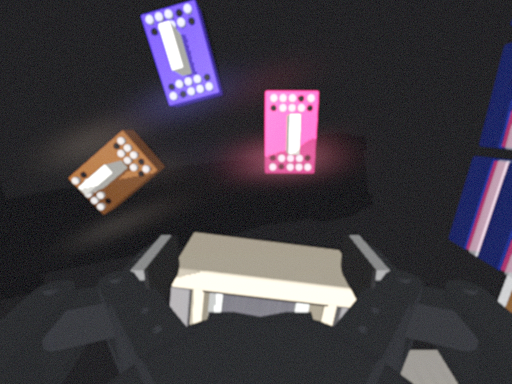

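The wrist view confirms the pink rack at px (292,132): world (0.582, 0.228), 95.6°, which matches the top view. Descending onto the fin.

```bash
python3 -m handwheel '[{"tx":0.0267,"ty":0.0183,"tz":0,"ax":0,"ay":0,"az":0,"jaw":0.3},{"tx":0.0267,"ty":0.0183,"tz":0.01,"ax":0,"ay":0,"az":0,"jaw":0.3},{"tx":0,"ty":0,"tz":0.03,"ax":0,"ay":0,"az":0,"jaw":0.3},{"tx":0,"ty":0,"tz":0.03,"ax":0,"ay":0,"az":0,"jaw":0.3},{"tx":0,"ty":0,"tz":0.03,"ax":0,"ay":0,"az":0,"jaw":0.3},{"tx":0,"ty":0,"tz":0.03,"ax":0,"ay":0,"az":0,"jaw":0.3},{"tx":0,"ty":0,"tz":0.025,"ax":0,"ay":0,"az":0,"jaw":0.3},{"tx":0,"ty":0,"tz":0.0,"ax":0,"ay":0,"az":0,"jaw":0.3},{"tx":0,"ty":0,"tz":0,"ax":0,"ay":0,"az":0,"jaw":0.3},{"tx":0,"ty":0,"tz":0,"ax":0,"ay":0,"az":0,"jaw":0.3}]'
```

```text
time: 5.3
ee_pos: [0.5823, 0.2274, 0.078]
tcp_rot: [179.9, -0.0, 95.6]
wrist_force: [-0.0, -0.2, 0.1]
opening: 0.0552
grasp_force: 0.0
```

```bash
python3 -m handwheel '[{"tx":0,"ty":0,"tz":0.012,"ax":0,"ay":0,"az":0,"jaw":0.3},{"tx":0,"ty":0,"tz":0.012,"ax":0,"ay":0,"az":0,"jaw":0.3},{"tx":0,"ty":0,"tz":0.012,"ax":0,"ay":0,"az":0,"jaw":0.3},{"tx":0,"ty":0,"tz":0,"ax":0,"ay":0,"az":0,"jaw":0.3},{"tx":0,"ty":0,"tz":0,"ax":0,"ay":0,"az":0,"jaw":-1},{"tx":0,"ty":0,"tz":0,"ax":0,"ay":0,"az":0,"jaw":-1},{"tx":0,"ty":0,"tz":0,"ax":0,"ay":0,"az":0,"jaw":-1},{"tx":0,"ty":0,"tz":0,"ax":0,"ay":0,"az":0,"jaw":-1},{"tx":0,"ty":0,"tz":0,"ax":0,"ay":0,"az":0,"jaw":-1},{"tx":0,"ty":0,"tz":0,"ax":0,"ay":0,"az":0,"jaw":-1}]' 40
```

```text
time: 6.55
ee_pos: [0.582, 0.2275, 0.0407]
tcp_rot: [179.9, -0.0, 95.6]
wrist_force: [1.3, 0.9, 3.6]
opening: 0.0111
grasp_force: 43.3
```

```bash
python3 -m handwheel '[{"tx":0,"ty":0,"tz":-0.01,"ax":0,"ay":0,"az":0,"jaw":-1},{"tx":0,"ty":0,"tz":-0.025,"ax":0,"ay":0,"az":0,"jaw":-1},{"tx":0,"ty":0,"tz":-0.025,"ax":0,"ay":0,"az":-8,"jaw":-1},{"tx":0,"ty":0,"tz":-0.025,"ax":0,"ay":0,"az":-10,"jaw":-1},{"tx":0,"ty":0,"tz":-0.025,"ax":0,"ay":0,"az":-10,"jaw":-1},{"tx":0,"ty":0,"tz":-0.025,"ax":0,"ay":0,"az":-10,"jaw":-1},{"tx":0,"ty":0,"tz":-0.025,"ax":0,"ay":0,"az":-10,"jaw":-1},{"tx":0,"ty":0,"tz":0,"ax":0,"ay":0,"az":-10,"jaw":-1},{"tx":0,"ty":0,"tz":0,"ax":0,"ay":0,"az":-10,"jaw":-1},{"tx":0,"ty":0,"tz":0,"ax":0,"ay":0,"az":-10,"jaw":-1}]'
```

```text
time: 7.8
ee_pos: [0.5811, 0.2272, 0.2002]
tcp_rot: [-180.0, -0.1, 173.9]
wrist_force: [-0.1, 0.4, -2.6]
opening: 0.011
grasp_force: 42.5
```

```bash
python3 -m handwheel '[{"tx":0,"ty":0,"tz":0,"ax":0,"ay":0,"az":-5.1,"jaw":-1},{"tx":0.001,"ty":-0.015,"tz":0,"ax":0,"ay":0,"az":0,"jaw":-1},{"tx":0.001,"ty":-0.035,"tz":0,"ax":0,"ay":0,"az":0,"jaw":-1},{"tx":0.001,"ty":-0.04,"tz":0,"ax":0,"ay":0,"az":0,"jaw":-1},{"tx":0.001,"ty":-0.045,"tz":0,"ax":0,"ay":0,"az":0,"jaw":-1},{"tx":0.001,"ty":-0.045,"tz":0,"ax":0,"ay":0,"az":0,"jaw":-1},{"tx":0.002,"ty":-0.035,"tz":0,"ax":0,"ay":0,"az":0,"jaw":-1},{"tx":0.001,"ty":-0.029,"tz":0,"ax":0,"ay":0,"az":0,"jaw":-1},{"tx":0.001,"ty":-0.015,"tz":0,"ax":0,"ay":0,"az":0,"jaw":-1},{"tx":0,"ty":0,"tz":0,"ax":0,"ay":0,"az":0,"jaw":-1}]'
python3 - <<'E'
from h import *
o=telemetry.get_obs();c=optics.camera("wrist");print(o["ee_pos"],o["tcp_rot"])
cv2.imwrite("pics/w2.png",c["color"][:,:,::-1])
E
```

```text
time: 9.05
ee_pos: [0.5664, -0.0321, 0.2004]
tcp_rot: [180.0, -0.0, 178.5]
wrist_force: [-0.8, 0.6, -2.9]
opening: 0.0109
grasp_force: 42.4
[ 0.56635881 -0.03210243  0.20036101] [ 1.79993352e+02 -1.04263794e-02  1.78543164e+02]
```

View pics/w2.png

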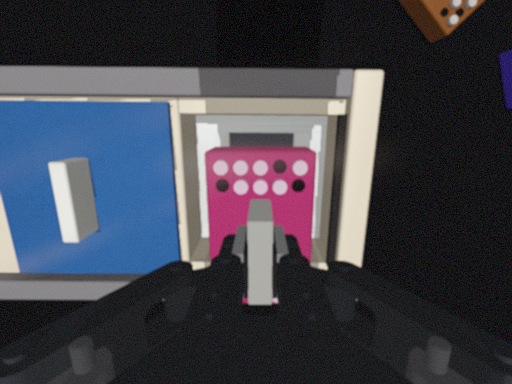

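The wrist view shows the rack held level and straight over the well. The recess edge is visible behind it (row ~134, columns ~230–293). I'll measure both.

```bash
python3 - <<'E'
from h import *
o=telemetry.get_obs();c=optics.camera("wrist");K,T=c["K"],T_tool(o)@c["mount"]
hsv=cv2.cvtColor(c["color"],cv2.COLOR_RGB2HSV).astype(int);H,S,V=hsv[...,0],hsv[...,1],hsv[...,2]
print(V[140,185:350].tolist());print(V[110:155,262].tolist())
import itertools
def e(row,a,b,lo):  # strongest V steps subpixel-ish
    return
for u,v,z in((230,140,.022),(293,140,.022),(262,133.5,.022),(206,152,.189),(314.5,152,.189),(260,148,.189)):print(u,v,np.round(ray((u,v),K,T,z)*1000,1))
E
```

```text
[119, 120, 116, 120, 121, 115, 116, 112, 117, 112, 132, 176, 217, 229, 232, 232, 232, 233, 233, 232, 231, 232, 232, 233, 233, 232, 232, 232, 229, 231, 231, 229, 229, 223, 197, 173, 169, 170, 170, 164, 165, 168, 160, 135, 98, 79, 78, 75, 76, 71, 75, 78, 73, 77, 70, 78, 78, 72, 70, 74, 73, 73, 74, 78, 71, 75, 76, 72, 72, 74, 69, 71, 77, 74, 74, 77, 72, 73, 76, 76, 71, 75, 73, 71, 72, 73, 74, 73, 78, 70, 74, 70, 74, 70, 76, 69, 73, 72, 73, 70, 72, 72, 72, 68, 72, 76, 82, 116, 148, 165, 171, 169, 172, 168, 169, 169, 170, 169, 167, 167, 172, 169, 168, 167, 169, 187, 217, 227, 227, 228, 226, 228, 229, 228, 218, 195, 170, 161, 162, 159, 136, 126, 126, 126, 119, 123, 123, 121, 114, 89, 59, 49, 54, 63, 60, 59, 53, 52, 62, 91, 115, 147, 182, 203, 220]
[172, 174, 167, 151, 138, 151, 165, 167, 166, 166, 171, 168, 169, 172, 170, 167, 168, 168, 171, 169, 171, 163, 133, 100, 73, 75, 75, 67, 74, 71, 73, 68, 75, 72, 78, 91, 112, 127, 133, 139, 147, 162, 168, 175, 177]
230 140 [521.9 -65.1  22. ]
293 140 [523.7   8.3  22. ]
262 133.5 [515.4 -27.7  22. ]
206 152 [518.4 -60.9 189. ]
314.5 152 [5.199e+02 5.000e-01 1.890e+02]
260 148 [516.9 -30.3 189. ]
```

```bash
python3 -m handwheel '[{"tx":-0.0015,"ty":0.0006,"tz":0.005,"ax":0,"ay":0,"az":0,"jaw":-1},{"tx":0,"ty":0,"tz":0.015,"ax":0,"ay":0,"az":0,"jaw":-1},{"tx":0,"ty":0,"tz":0.015,"ax":0,"ay":0,"az":0,"jaw":-1},{"tx":0,"ty":0,"tz":0.015,"ax":0,"ay":0,"az":0,"jaw":-1},{"tx":0,"ty":0,"tz":0.015,"ax":0,"ay":0,"az":0,"jaw":-1},{"tx":0,"ty":0,"tz":0.015,"ax":0,"ay":0,"az":0,"jaw":-1},{"tx":0,"ty":0,"tz":0.015,"ax":0,"ay":0,"az":0,"jaw":-1},{"tx":0,"ty":0,"tz":0.015,"ax":0,"ay":0,"az":0,"jaw":-1},{"tx":0,"ty":0,"tz":0.008,"ax":0,"ay":0,"az":0,"jaw":-1},{"tx":0,"ty":0,"tz":0,"ax":0,"ay":0,"az":0,"jaw":-1}]'
python3 - <<'E'
from h import *
o=telemetry.get_obs();c=optics.camera("wrist");print(o["ee_pos"],o["wrist_force"])
cv2.imwrite("pics/w3.png",cv2.resize(c["color"][80:320,150:370,::-1],None,fx=2.4,fy=2.4))
E
```

```text
time: 10.4
ee_pos: [0.5679, -0.0307, 0.0817]
tcp_rot: [180.0, -0.1, 178.7]
wrist_force: [0.6, -0.2, -2.4]
opening: 0.0113
grasp_force: 42.4
[ 0.56789402 -0.03072596  0.08166704] [ 0.60091438 -0.2056243  -2.40533208]
```

View pics/w3.png

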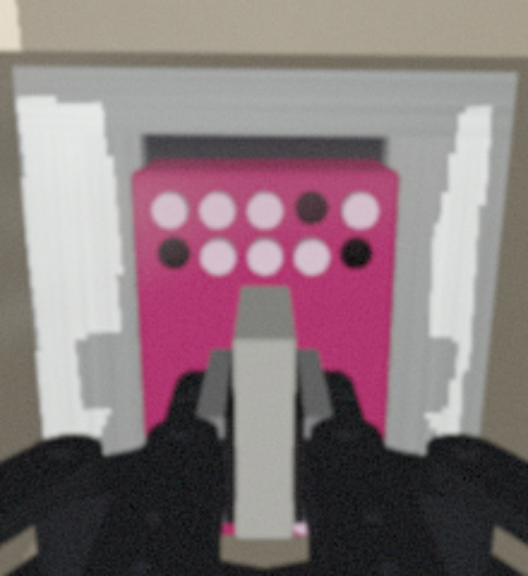

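The recess edges are at crop columns 142 and 386 and the rack edges at 133 and 398, so it is centred in y. Next I check x with the same rays.

```bash
python3 - <<'E'
from h import *
o=telemetry.get_obs();c=optics.camera("wrist");K,T=c["K"],T_tool(o)@c["mount"]
V=cv2.cvtColor(c["color"],cv2.COLOR_RGB2HSV)[...,2].astype(int)
print(V[128:160,258].tolist())
z=o["ee_pos"][2]
for u,v,zz in((209.2,138,.022),(310.8,138,.022),(259,136.5,.022),(259,147,z-.011),(259,150,z-.011),(205.4,155,z-.011),(315.8,155,z-.011)):print(v,np.round(ray((u,v),K,T,zz)*1000,1))
E
```

```text
[170, 169, 166, 167, 168, 167, 159, 134, 92, 73, 71, 71, 77, 76, 74, 74, 71, 87, 108, 129, 136, 138, 145, 160, 168, 174, 175, 176, 177, 177, 173, 171]
138 [514.9 -67.   22. ]
138 [516.6   7.7  22. ]
136.5 [514.7 -30.4  22. ]
147 [518.  -30.3  71.3]
150 [519.7 -30.4  71.3]
155 [521.8 -60.8  71.3]
155 [523.2   1.7  71.3]
```

```bash
python3 -m handwheel '[{"tx":-0.001,"ty":0,"tz":0.003,"ax":0,"ay":0,"az":0,"jaw":-1},{"tx":0,"ty":0,"tz":0.004,"ax":0,"ay":0,"az":0,"jaw":-1},{"tx":0,"ty":0,"tz":0.004,"ax":0,"ay":0,"az":0,"jaw":-1},{"tx":0,"ty":0,"tz":0.004,"ax":0,"ay":0,"az":0,"jaw":-1},{"tx":0,"ty":0,"tz":0.004,"ax":0,"ay":0,"az":0,"jaw":-1},{"tx":0,"ty":0,"tz":0.003,"ax":0,"ay":0,"az":0,"jaw":-1},{"tx":0,"ty":0,"tz":0.003,"ax":0,"ay":0,"az":0,"jaw":-1},{"tx":0,"ty":0,"tz":0.002,"ax":0,"ay":0,"az":0,"jaw":-1},{"tx":0,"ty":0,"tz":0,"ax":0,"ay":0,"az":0,"jaw":-1},{"tx":0,"ty":0,"tz":0,"ax":0,"ay":0,"az":0,"jaw":-1}]'
```

```text
time: 11.75
ee_pos: [0.5692, -0.0308, 0.0554]
tcp_rot: [180.0, 0.0, 178.7]
wrist_force: [-0.0, -0.7, -2.8]
opening: 0.0113
grasp_force: 42.4
```

```bash
python3 -m handwheel '[{"tx":0,"ty":0,"tz":0.001,"ax":0,"ay":0,"az":0,"jaw":-1},{"tx":0,"ty":0,"tz":0.001,"ax":0,"ay":0,"az":0,"jaw":-1},{"tx":0,"ty":0,"tz":0.0006,"ax":0,"ay":0,"az":0,"jaw":-1},{"tx":0,"ty":0,"tz":0,"ax":0,"ay":0,"az":0,"jaw":-1},{"tx":0,"ty":0,"tz":0,"ax":0,"ay":0,"az":0,"jaw":-1},{"tx":0,"ty":0,"tz":0,"ax":0,"ay":0,"az":0,"jaw":-1},{"tx":0,"ty":0,"tz":0,"ax":0,"ay":0,"az":0,"jaw":-1},{"tx":0,"ty":0,"tz":0,"ax":0,"ay":0,"az":0,"jaw":-1},{"tx":0,"ty":0,"tz":0,"ax":0,"ay":0,"az":0,"jaw":-1},{"tx":0,"ty":0,"tz":0,"ax":0,"ay":0,"az":0,"jaw":-1}]'
```

```text
time: 13.0
ee_pos: [0.5692, -0.0307, 0.0527]
tcp_rot: [180.0, -0.0, 178.7]
wrist_force: [-0.1, 0.7, -1.0]
opening: 0.0114
grasp_force: 42.5
```

```bash
python3 -m handwheel '[{"tx":0,"ty":0,"tz":0.0004,"ax":0,"ay":0,"az":0,"jaw":-1},{"tx":0,"ty":0,"tz":0,"ax":0,"ay":0,"az":0,"jaw":-0.7},{"tx":0,"ty":0,"tz":0,"ax":0,"ay":0,"az":0,"jaw":-0.5},{"tx":0,"ty":0,"tz":0,"ax":0,"ay":0,"az":0,"jaw":-0.2},{"tx":0,"ty":0,"tz":0,"ax":0,"ay":0,"az":0,"jaw":-0.2},{"tx":0,"ty":0,"tz":0,"ax":0,"ay":0,"az":0,"jaw":-0.2},{"tx":0,"ty":0,"tz":0,"ax":0,"ay":0,"az":0,"jaw":-0.2},{"tx":0,"ty":0,"tz":-0.01,"ax":0,"ay":0,"az":0,"jaw":-0.2},{"tx":0,"ty":0,"tz":-0.02,"ax":0,"ay":0,"az":0,"jaw":-0.2},{"tx":0,"ty":0,"tz":-0.02,"ax":0,"ay":0,"az":0,"jaw":-0.2}]'
python3 -m handwheel '[{"tx":0,"ty":0,"tz":-0.02,"ax":0,"ay":0,"az":0,"jaw":-0.2},{"tx":0,"ty":0,"tz":-0.02,"ax":0,"ay":0,"az":0,"jaw":-0.2},{"tx":0,"ty":0,"tz":-0.02,"ax":0,"ay":0,"az":0,"jaw":-0.2},{"tx":0,"ty":0,"tz":-0.02,"ax":0,"ay":0,"az":0,"jaw":-0.2},{"tx":0,"ty":0,"tz":-0.02,"ax":0,"ay":0,"az":0,"jaw":-0.2},{"tx":0,"ty":0,"tz":-0.02,"ax":0,"ay":0,"az":0,"jaw":-0.2},{"tx":0,"ty":0,"tz":-0.02,"ax":0,"ay":0,"az":0,"jaw":-0.2},{"tx":0,"ty":0,"tz":0,"ax":0,"ay":0,"az":0,"jaw":-0.2},{"tx":0,"ty":0,"tz":0,"ax":0,"ay":0,"az":0,"jaw":-0.2},{"tx":0,"ty":0,"tz":0,"ax":0,"ay":0,"az":0,"jaw":-0.2}]'
python3 - <<'E'
from h import *
o=telemetry.get_obs();c=optics.camera("wrist");K,T=c["K"],T_tool(o)@c["mount"]
cv2.imwrite("pics/w4.png",c["color"][:,:,::-1])
hsv=cv2.cvtColor(c["color"],cv2.COLOR_RGB2HSV).astype(int);H,S,V=hsv[...,0],hsv[...,1],hsv[...,2]
k=big((S>100)&(V>60)&(H>150)&(H<178));print("pink",rect3(k,K,T,.042),cv2.boundingRect(k))
E
```

```text
time: 14.25
ee_pos: [0.5693, -0.0308, 0.1036]
tcp_rot: [-180.0, 0.0, 178.7]
wrist_force: [0.6, 0.3, -0.0]
opening: 0.034
grasp_force: 0.0
time: 15.5
ee_pos: [0.5689, -0.0308, 0.2413]
tcp_rot: [180.0, -0.1, 178.7]
wrist_force: [-1.1, -0.6, 0.3]
opening: 0.0343
grasp_force: 0.0
pink [569.1 -30.9 100.   65.1 178.2] (234, 134, 53, 78)
```

View pics/w4.png

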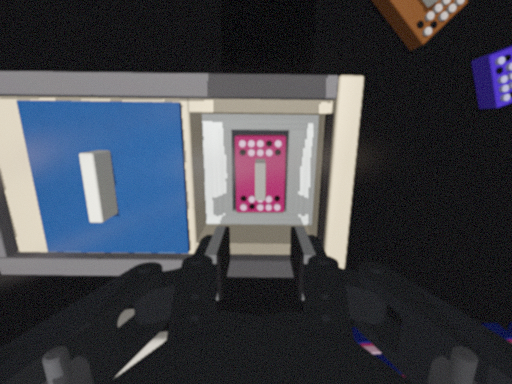

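The rack sits flat and centred in the recess (px (260,174)), released, with the door open (handle at px (98,186)). Next: shut the fingers and go behind the handle.

```bash
python3 -m handwheel '[{"tx":0.0004,"ty":-0.02,"tz":0,"ax":0,"ay":0,"az":0,"jaw":-1},{"tx":0.0005,"ty":-0.03,"tz":0,"ax":0,"ay":0,"az":0,"jaw":-1},{"tx":0.0005,"ty":-0.03,"tz":0,"ax":0,"ay":0,"az":0,"jaw":-1},{"tx":0.0005,"ty":-0.03,"tz":0,"ax":0,"ay":0,"az":0,"jaw":-1},{"tx":0.0005,"ty":-0.03,"tz":0,"ax":0,"ay":0,"az":0,"jaw":-1},{"tx":0.0005,"ty":-0.03,"tz":0,"ax":0,"ay":0,"az":0,"jaw":-1},{"tx":0.0005,"ty":-0.02,"tz":0,"ax":0,"ay":0,"az":0,"jaw":-1},{"tx":0.0005,"ty":-0.014,"tz":0,"ax":0,"ay":0,"az":0,"jaw":-1},{"tx":0,"ty":0,"tz":0,"ax":0,"ay":0,"az":0,"jaw":-1},{"tx":0,"ty":0,"tz":0,"ax":0,"ay":0,"az":0,"jaw":-1}]'
python3 -m handwheel '[{"tx":0,"ty":0,"tz":0.02,"ax":0,"ay":0,"az":0,"jaw":-1},{"tx":0,"ty":0,"tz":0.02,"ax":0,"ay":0,"az":0,"jaw":-1},{"tx":0,"ty":0,"tz":0.02,"ax":0,"ay":0,"az":0,"jaw":-1},{"tx":0,"ty":0,"tz":0.02,"ax":0,"ay":0,"az":0,"jaw":-1},{"tx":0,"ty":0,"tz":0.015,"ax":0,"ay":0,"az":0,"jaw":-1},{"tx":0,"ty":0,"tz":0.01,"ax":0,"ay":0,"az":0,"jaw":-1},{"tx":0,"ty":0,"tz":0.01,"ax":0,"ay":0,"az":0,"jaw":-1},{"tx":0,"ty":0,"tz":0.01,"ax":0,"ay":0,"az":0,"jaw":-1},{"tx":0,"ty":0,"tz":0.007,"ax":0,"ay":0,"az":0,"jaw":-1},{"tx":0,"ty":0,"tz":0,"ax":0,"ay":0,"az":0,"jaw":-1}]'
```

```text
time: 16.8
ee_pos: [0.5607, -0.234, 0.2423]
tcp_rot: [180.0, -0.0, 178.7]
wrist_force: [0.6, 0.5, -0.5]
opening: -0.0003
grasp_force: 0.0
time: 18.05
ee_pos: [0.5604, -0.2345, 0.1097]
tcp_rot: [180.0, -0.0, 178.7]
wrist_force: [0.3, 0.1, -0.0]
opening: -0.0001
grasp_force: 0.0
```

```bash
python3 -m handwheel '[{"tx":0,"ty":0.004,"tz":0,"ax":0,"ay":0,"az":0,"jaw":-1},{"tx":0,"ty":0.004,"tz":0,"ax":0,"ay":0,"az":0,"jaw":-1},{"tx":0,"ty":0.004,"tz":0,"ax":0,"ay":0,"az":0,"jaw":-1},{"tx":0,"ty":0.004,"tz":0,"ax":0,"ay":0,"az":0,"jaw":-1},{"tx":0,"ty":0.003,"tz":0,"ax":0,"ay":0,"az":0,"jaw":-1},{"tx":0,"ty":0.003,"tz":0,"ax":0,"ay":0,"az":0,"jaw":-1},{"tx":0,"ty":0.003,"tz":0,"ax":0,"ay":0,"az":0,"jaw":-1},{"tx":0,"ty":0.004,"tz":0,"ax":0,"ay":0,"az":0,"jaw":-1},{"tx":0,"ty":0.005,"tz":0,"ax":0,"ay":0,"az":0,"jaw":-1},{"tx":0,"ty":0.006,"tz":0,"ax":0,"ay":0,"az":0,"jaw":-1}]'
python3 - <<'E'
from h import *
c=optics.camera("top");K,T=c["K"],c["extrinsics"]
hsv=cv2.cvtColor(c["color"],cv2.COLOR_RGB2HSV).astype(int);H,S,V=hsv[...,0],hsv[...,1],hsv[...,2]
k=big((H>100)&(H<120)&(S>150)&(V>50),(330,80,512,190));print(rect3(k,K,T,.096),cv2.boundingRect(k));print(ray((cv2.boundingRect(k)[0],135),K,T,.096))
print(telemetry.get_obs()["ee_pos"])
E
```

```text
time: 19.3
ee_pos: [0.5618, -0.1943, 0.1104]
tcp_rot: [-180.0, 0.0, 178.7]
wrist_force: [2.7, -3.4, -0.8]
opening: -0.0001
grasp_force: 1.6
[ 561.7 -171.1  166.5  163.6  178.3] (407, 89, 86, 89)
[ 0.55862003 -0.08966958  0.096     ]
[ 0.56177629 -0.19362477  0.11038538]
```

```bash
python3 -m handwheel '[{"tx":0,"ty":0.006,"tz":0,"ax":0,"ay":0,"az":0,"jaw":-1},{"tx":0,"ty":0.006,"tz":0,"ax":0,"ay":0,"az":0,"jaw":-1},{"tx":0,"ty":0.006,"tz":0,"ax":0,"ay":0,"az":0,"jaw":-1},{"tx":0,"ty":0.006,"tz":0,"ax":0,"ay":0,"az":0,"jaw":-1},{"tx":0,"ty":0.006,"tz":0,"ax":0,"ay":0,"az":0,"jaw":-1},{"tx":0,"ty":0.006,"tz":0,"ax":0,"ay":0,"az":0,"jaw":-1},{"tx":0,"ty":0.006,"tz":0,"ax":0,"ay":0,"az":0,"jaw":-1},{"tx":0,"ty":0.006,"tz":0,"ax":0,"ay":0,"az":0,"jaw":-1},{"tx":0,"ty":0.006,"tz":0,"ax":0,"ay":0,"az":0,"jaw":-1},{"tx":0,"ty":0.006,"tz":0,"ax":0,"ay":0,"az":0,"jaw":-1}]'
python3 -m handwheel '[{"tx":0,"ty":0.006,"tz":0,"ax":0,"ay":0,"az":0,"jaw":-1},{"tx":0,"ty":0.006,"tz":0,"ax":0,"ay":0,"az":0,"jaw":-1},{"tx":0,"ty":0.006,"tz":0,"ax":0,"ay":0,"az":0,"jaw":-1},{"tx":0,"ty":0.006,"tz":0,"ax":0,"ay":0,"az":0,"jaw":-1},{"tx":0,"ty":0.006,"tz":0,"ax":0,"ay":0,"az":0,"jaw":-1},{"tx":0,"ty":0.006,"tz":0,"ax":0,"ay":0,"az":0,"jaw":-1},{"tx":0,"ty":0.005,"tz":0,"ax":0,"ay":0,"az":0,"jaw":-1},{"tx":0,"ty":0.004,"tz":0,"ax":0,"ay":0,"az":0,"jaw":-1},{"tx":0,"ty":0.003,"tz":0,"ax":0,"ay":0,"az":0,"jaw":-1},{"tx":0,"ty":0.002,"tz":0,"ax":0,"ay":0,"az":0,"jaw":-1}]'
python3 - <<'E'
from h import *
c=optics.camera("top");K,T=c["K"],c["extrinsics"]
hsv=cv2.cvtColor(c["color"],cv2.COLOR_RGB2HSV).astype(int);H,S,V=hsv[...,0],hsv[...,1],hsv[...,2]
k=big((H>100)&(H<120)&(S>150)&(V>50),(330,80,512,190));b=cv2.boundingRect(k);print(b);print(ray((b[0]-.5,135),K,T,.096))
o=telemetry.get_obs();print(o["ee_pos"],o["wrist_force"])
E
```

```text
time: 20.6
ee_pos: [0.5629, -0.1342, 0.1102]
tcp_rot: [180.0, -0.0, 178.7]
wrist_force: [1.5, -3.7, 0.2]
opening: -0.0003
grasp_force: 1.6
time: 21.85
ee_pos: [0.5641, -0.0845, 0.1103]
tcp_rot: [180.0, -0.0, 178.7]
wrist_force: [3.3, -2.5, -1.9]
opening: -0.0001
grasp_force: 1.5
(349, 88, 87, 89)
[0.55965852 0.02225345 0.096     ]
[ 0.56400704 -0.08435039  0.11024579] [ 2.12235694 -1.82261619 -0.0624214 ]
```

```bash
python3 -m handwheel '[{"tx":0,"ty":0.0012,"tz":0,"ax":0,"ay":0,"az":0,"jaw":-1},{"tx":0,"ty":0.0012,"tz":0,"ax":0,"ay":0,"az":0,"jaw":-1},{"tx":0,"ty":0.0012,"tz":0,"ax":0,"ay":0,"az":0,"jaw":-1},{"tx":0,"ty":0.0012,"tz":0,"ax":0,"ay":0,"az":0,"jaw":-1},{"tx":0,"ty":0.0012,"tz":0,"ax":0,"ay":0,"az":0,"jaw":-1},{"tx":0,"ty":0.0012,"tz":0,"ax":0,"ay":0,"az":0,"jaw":-1},{"tx":0,"ty":0.0012,"tz":0,"ax":0,"ay":0,"az":0,"jaw":-1},{"tx":0,"ty":0.0012,"tz":0,"ax":0,"ay":0,"az":0,"jaw":-1},{"tx":0,"ty":0.0012,"tz":0,"ax":0,"ay":0,"az":0,"jaw":-1},{"tx":0,"ty":0.0012,"tz":0,"ax":0,"ay":0,"az":0,"jaw":-1}]'
```

```text
time: 23.15
ee_pos: [0.5644, -0.0726, 0.1103]
tcp_rot: [180.0, 0.0, 178.7]
wrist_force: [2.9, -3.8, -0.7]
opening: 0.0001
grasp_force: 1.5
```

```bash
python3 -m handwheel '[{"tx":0,"ty":0.0005,"tz":0,"ax":0,"ay":0,"az":0,"jaw":-1},{"tx":0,"ty":0.0005,"tz":0,"ax":0,"ay":0,"az":0,"jaw":-1},{"tx":0,"ty":0.0005,"tz":0,"ax":0,"ay":0,"az":0,"jaw":-1},{"tx":0,"ty":0.0005,"tz":0,"ax":0,"ay":0,"az":0,"jaw":-1},{"tx":0,"ty":0.0005,"tz":0,"ax":0,"ay":0,"az":0,"jaw":-1},{"tx":0,"ty":0.0005,"tz":0,"ax":0,"ay":0,"az":0,"jaw":-1},{"tx":0,"ty":0.0005,"tz":0,"ax":0,"ay":0,"az":0,"jaw":-1},{"tx":0,"ty":0,"tz":0,"ax":0,"ay":0,"az":0,"jaw":-1},{"tx":0,"ty":0,"tz":0,"ax":0,"ay":0,"az":0,"jaw":-1},{"tx":0,"ty":0,"tz":0,"ax":0,"ay":0,"az":0,"jaw":-1}]'
```

```text
time: 24.4
ee_pos: [0.5644, -0.0691, 0.1103]
tcp_rot: [180.0, -0.0, 178.7]
wrist_force: [1.1, -3.2, 0.1]
opening: 0.0001
grasp_force: 1.1
```

```bash
python3 -m handwheel '[{"tx":0,"ty":0.0004,"tz":0,"ax":0,"ay":0,"az":0,"jaw":-1},{"tx":0,"ty":0.0004,"tz":0,"ax":0,"ay":0,"az":0,"jaw":-1},{"tx":0,"ty":0.0004,"tz":0,"ax":0,"ay":0,"az":0,"jaw":-1},{"tx":0,"ty":0.0004,"tz":0,"ax":0,"ay":0,"az":0,"jaw":-1},{"tx":0,"ty":0.0004,"tz":0,"ax":0,"ay":0,"az":0,"jaw":-1},{"tx":0,"ty":0.0004,"tz":0,"ax":0,"ay":0,"az":0,"jaw":-1},{"tx":0,"ty":0.0004,"tz":0,"ax":0,"ay":0,"az":0,"jaw":-1},{"tx":0,"ty":0.0004,"tz":0,"ax":0,"ay":0,"az":0,"jaw":-1},{"tx":0,"ty":0.0004,"tz":0,"ax":0,"ay":0,"az":0,"jaw":-1},{"tx":0,"ty":0,"tz":0,"ax":0,"ay":0,"az":0,"jaw":-1}]'
```

```text
time: 25.65
ee_pos: [0.5645, -0.0662, 0.1103]
tcp_rot: [-179.9, 0.0, 178.7]
wrist_force: [2.1, -7.1, -0.2]
opening: 0.0005
grasp_force: 3.4
```

```bash
python3 -m handwheel '[{"tx":0,"ty":0.0004,"tz":0,"ax":0,"ay":0,"az":0,"jaw":-1},{"tx":0,"ty":0.0004,"tz":0,"ax":0,"ay":0,"az":0,"jaw":-1},{"tx":0,"ty":0.0004,"tz":0,"ax":0,"ay":0,"az":0,"jaw":-1},{"tx":0,"ty":0.0004,"tz":0,"ax":0,"ay":0,"az":0,"jaw":-1},{"tx":0,"ty":0.0004,"tz":0,"ax":0,"ay":0,"az":0,"jaw":-1},{"tx":0,"ty":0.0004,"tz":0,"ax":0,"ay":0,"az":0,"jaw":-1},{"tx":0,"ty":0.0004,"tz":0,"ax":0,"ay":0,"az":0,"jaw":-1},{"tx":0,"ty":0.0004,"tz":0,"ax":0,"ay":0,"az":0,"jaw":-1},{"tx":0,"ty":0,"tz":0,"ax":0,"ay":0,"az":0,"jaw":-1},{"tx":0,"ty":0,"tz":0,"ax":0,"ay":0,"az":0,"jaw":-1}]'
```

```text
time: 26.9
ee_pos: [0.5646, -0.0637, 0.1103]
tcp_rot: [-179.8, 0.0, 178.6]
wrist_force: [1.6, -10.5, -1.0]
opening: -0.0003
grasp_force: 5.3
```

```bash
python3 -m handwheel '[{"tx":0,"ty":0.0003,"tz":0,"ax":0,"ay":0,"az":0,"jaw":-1},{"tx":0,"ty":0.0003,"tz":0,"ax":0,"ay":0,"az":0,"jaw":-1},{"tx":0,"ty":0.0003,"tz":0,"ax":0,"ay":0,"az":0,"jaw":-1},{"tx":0,"ty":0.0003,"tz":0,"ax":0,"ay":0,"az":0,"jaw":-1},{"tx":0,"ty":0.0003,"tz":0,"ax":0,"ay":0,"az":0,"jaw":-1},{"tx":0,"ty":0.0003,"tz":0,"ax":0,"ay":0,"az":0,"jaw":-1},{"tx":0,"ty":0.0003,"tz":0,"ax":0,"ay":0,"az":0,"jaw":-1},{"tx":0,"ty":0.0003,"tz":0,"ax":0,"ay":0,"az":0,"jaw":-1},{"tx":0,"ty":0,"tz":0,"ax":0,"ay":0,"az":0,"jaw":-1},{"tx":0,"ty":0,"tz":0,"ax":0,"ay":0,"az":0,"jaw":-1}]'
```

```text
time: 28.15
ee_pos: [0.5646, -0.0617, 0.1104]
tcp_rot: [-179.8, 0.0, 178.6]
wrist_force: [2.4, -12.7, -0.7]
opening: -0.0
grasp_force: 6.2
```

```bash
python3 -m handwheel '[{"tx":0,"ty":0.0002,"tz":0,"ax":0,"ay":0,"az":0,"jaw":-1},{"tx":0,"ty":0.0002,"tz":0,"ax":0,"ay":0,"az":0,"jaw":-1},{"tx":0,"ty":0.0002,"tz":0,"ax":0,"ay":0,"az":0,"jaw":-1},{"tx":0,"ty":0.0002,"tz":0,"ax":0,"ay":0,"az":0,"jaw":-1},{"tx":0,"ty":0.0002,"tz":0,"ax":0,"ay":0,"az":0,"jaw":-1},{"tx":0,"ty":0.0002,"tz":0,"ax":0,"ay":0,"az":0,"jaw":-1},{"tx":0,"ty":0.0002,"tz":0,"ax":0,"ay":0,"az":0,"jaw":-1},{"tx":0,"ty":0.0002,"tz":0,"ax":0,"ay":0,"az":0,"jaw":-1},{"tx":0,"ty":0,"tz":0,"ax":0,"ay":0,"az":0,"jaw":-1},{"tx":0,"ty":0,"tz":0,"ax":0,"ay":0,"az":0,"jaw":-1}]'
```

```text
time: 29.4
ee_pos: [0.5647, -0.0603, 0.1103]
tcp_rot: [-179.8, 0.0, 178.6]
wrist_force: [1.6, -13.8, -1.0]
opening: -0.0005
grasp_force: 6.8
```

```bash
python3 -m handwheel '[{"tx":0,"ty":0.0002,"tz":0,"ax":0,"ay":0,"az":0,"jaw":-1},{"tx":0,"ty":0.0002,"tz":0,"ax":0,"ay":0,"az":0,"jaw":-1},{"tx":0,"ty":0.0002,"tz":0,"ax":0,"ay":0,"az":0,"jaw":-1},{"tx":0,"ty":0.0002,"tz":0,"ax":0,"ay":0,"az":0,"jaw":-1},{"tx":0,"ty":0.0002,"tz":0,"ax":0,"ay":0,"az":0,"jaw":-1},{"tx":0,"ty":0,"tz":0,"ax":0,"ay":0,"az":0,"jaw":-1},{"tx":0,"ty":0,"tz":0,"ax":0,"ay":0,"az":0,"jaw":-1},{"tx":0,"ty":0,"tz":0,"ax":0,"ay":0,"az":0,"jaw":-1},{"tx":0,"ty":0,"tz":0,"ax":0,"ay":0,"az":0,"jaw":-1},{"tx":0,"ty":0,"tz":0,"ax":0,"ay":0,"az":0,"jaw":-1}]'
```

```text
time: 30.65
ee_pos: [0.5647, -0.0594, 0.1103]
tcp_rot: [-179.8, 0.0, 178.6]
wrist_force: [1.6, -14.2, -0.8]
opening: 0.0
grasp_force: 7.1
```

```bash
python3 -m handwheel '[{"tx":0,"ty":0.0002,"tz":0,"ax":0,"ay":0,"az":0,"jaw":-1},{"tx":0,"ty":0.0002,"tz":0,"ax":0,"ay":0,"az":0,"jaw":-1},{"tx":0,"ty":0.0002,"tz":0,"ax":0,"ay":0,"az":0,"jaw":-1},{"tx":0,"ty":0.0002,"tz":0,"ax":0,"ay":0,"az":0,"jaw":-1},{"tx":0,"ty":0,"tz":0,"ax":0,"ay":0,"az":0,"jaw":-1},{"tx":0,"ty":0,"tz":0,"ax":0,"ay":0,"az":0,"jaw":-1},{"tx":0,"ty":0,"tz":0,"ax":0,"ay":0,"az":0,"jaw":-1},{"tx":0,"ty":0,"tz":0,"ax":0,"ay":0,"az":0,"jaw":-1},{"tx":0,"ty":0,"tz":0,"ax":0,"ay":0,"az":0,"jaw":-1},{"tx":0,"ty":0,"tz":0,"ax":0,"ay":0,"az":0,"jaw":-1}]'
```

```text
time: 31.9
ee_pos: [0.5647, -0.059, 0.1103]
tcp_rot: [-179.7, 0.0, 178.6]
wrist_force: [1.6, -16.7, -0.4]
opening: 0.0001
grasp_force: 8.2
```

```bash
python3 -m handwheel '[{"tx":0,"ty":0.0001,"tz":0,"ax":0,"ay":0,"az":0,"jaw":-1},{"tx":0,"ty":0.0001,"tz":0,"ax":0,"ay":0,"az":0,"jaw":-1},{"tx":0,"ty":0.0001,"tz":0,"ax":0,"ay":0,"az":0,"jaw":-1},{"tx":0,"ty":0,"tz":0,"ax":0,"ay":0,"az":0,"jaw":-1},{"tx":0,"ty":0,"tz":0,"ax":0,"ay":0,"az":0,"jaw":-1},{"tx":0,"ty":0,"tz":0,"ax":0,"ay":0,"az":0,"jaw":-1},{"tx":0,"ty":0,"tz":0,"ax":0,"ay":0,"az":0,"jaw":-1},{"tx":0,"ty":0,"tz":0,"ax":0,"ay":0,"az":0,"jaw":-1},{"tx":0,"ty":0,"tz":0,"ax":0,"ay":0,"az":0,"jaw":-1},{"tx":0,"ty":0,"tz":0,"ax":0,"ay":0,"az":0,"jaw":-1}]'
python3 - <<'E'
from h import *
c=optics.camera("top");K,T=c["K"],c["extrinsics"]
hsv=cv2.cvtColor(c["color"],cv2.COLOR_RGB2HSV).astype(int);H,S,V=hsv[...,0],hsv[...,1],hsv[...,2]
k=big((H>100)&(H<120)&(S>150)&(V>50),(330,80,512,190));b=cv2.boundingRect(k);print(b);print(ray((b[0]-.5,135),K,T,.096))
o=telemetry.get_obs();print(o["ee_pos"],o["wrist_force"]);print(c["color"][110,330:350].tolist())
E
```

```text
time: 33.15
ee_pos: [0.5647, -0.059, 0.1103]
tcp_rot: [-179.7, 0.0, 178.6]
wrist_force: [2.6, -17.6, -0.6]
opening: 0.0
grasp_force: 8.9
(337, 88, 86, 88)
[0.55987119 0.04517467 0.096     ]
[ 0.56472797 -0.0589864   0.11034781] [  2.22385573 -18.79324702  -0.89386711]
[[252, 250, 239], [252, 250, 239], [252, 250, 239], [252, 250, 238], [252, 250, 237], [252, 250, 237], [255, 253, 239], [225, 225, 207], [78, 120, 189], [39, 101, 189], [44, 103, 188], [45, 102, 187], [45, 102, 186], [44, 100, 182], [45, 101, 185], [45, 102, 186], [44, 103, 186], [44, 102, 185], [44, 102, 186], [44, 103, 186]]
```

The door is hard against the bar: there is no more travel, the force is rising, and the top view shows no gap. Backing off and lifting.

```bash
python3 -m handwheel '[{"tx":0,"ty":-0.001,"tz":0,"ax":0,"ay":0,"az":0,"jaw":-1},{"tx":0,"ty":-0.002,"tz":0,"ax":0,"ay":0,"az":0,"jaw":-1},{"tx":0,"ty":-0.004,"tz":0,"ax":0,"ay":0,"az":0,"jaw":-1},{"tx":0,"ty":-0.006,"tz":0,"ax":0,"ay":0,"az":0,"jaw":-1},{"tx":0,"ty":-0.006,"tz":0,"ax":0,"ay":0,"az":0,"jaw":-1},{"tx":0,"ty":0,"tz":-0.015,"ax":0,"ay":0,"az":0,"jaw":-1},{"tx":0,"ty":0,"tz":-0.03,"ax":0,"ay":0,"az":0,"jaw":-1},{"tx":0,"ty":0,"tz":-0.03,"ax":0,"ay":0,"az":0,"jaw":-1},{"tx":0,"ty":0,"tz":-0.03,"ax":0,"ay":0,"az":0,"jaw":-1},{"tx":0,"ty":0,"tz":0,"ax":0,"ay":0,"az":0,"jaw":-1}]'
python3 - <<'E'
from h import *
c=optics.camera("top");K,T=c["K"],c["extrinsics"];im=c["color"]
hsv=cv2.cvtColor(im,cv2.COLOR_RGB2HSV).astype(int);H,S,V=hsv[...,0],hsv[...,1],hsv[...,2]
k=big((H>100)&(H<120)&(S>150)&(V>50),(330,80,512,190));b=cv2.boundingRect(k);print(b);print(im[110,334:342].tolist())
cv2.imwrite("pics/t9.png",im[:,:,::-1]);print(telemetry.get_obs()["wrist_force"])
E
```

```text
time: 34.45
ee_pos: [0.5653, -0.0753, 0.2189]
tcp_rot: [-180.0, 0.3, 178.7]
wrist_force: [0.1, -0.4, -0.8]
opening: 0.0001
grasp_force: 0.0
(337, 88, 86, 88)
[[251, 249, 237], [252, 250, 237], [255, 253, 238], [223, 223, 205], [78, 120, 189], [37, 100, 186], [44, 102, 187], [44, 101, 185]]
[ 0.92848569  0.26028807 -1.10193442]
```

View pics/t9.png

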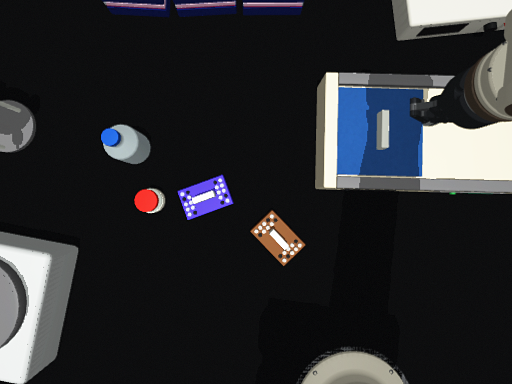

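The door stayed shut: its edge is at column 337, flush with the bar, with the same pixels as when pressed. The other objects haven't moved and the arm is clear, so I'm handing in.

```bash
python3 -c "from workcell import workorder;print(workorder.job_done())"
```

```text
the job is handed in; nothing more can be done
None
```

The job is handed in: the pink rack sits flat in the recess and the blue door is pressed shut against the frame, with the other bench items left where they were; no verdict came back from the judge.

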